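Comb the brass tubes square against fence and stop

ROBOT

A 6-joint arm with a two-finger parallel gripper is mounted at the origin on the work surface. World frame = base frame: x ahead of the robot, y to its left, z up, the work surface at z = 0. Lengths are in m, angles in degrees, forces in N, time in s.
With the tool pointing down it reaches from about 0.325 to 0.85 m from the base axis. Payload 15.5 kg.
Tool frame: the origin (TCP) lies at the very end of the fingers, on their centre line; the grasp point (between the pads) lies 19 mm behind it; z points along the fingers, y is the line along which they close (so a half turn about z gives the same grasp; the last joint's range is limited). The gripper opens to 91 mm and grips with 3 to 60 N. Pads are 32 mm wide; open, the fingers measure 118 mm over their backs; the gripper's body (76 mm by 178 mm) begins 60 mm behind the grasp point.
Start: joints at [-82.535, 28.281, 77.091, -0, 74.628, -5.472], TCP at [0.14, -0.609, 0.193] pointing down, gripper open.
Joint ranges: [-166.48, 166.48], [-47.26, 123.95], [12.59, 153.08], [-70.14, 250.14], [6.76, 159.57], [-176.63, 176.63]. Speed limits (degrees/s): [108.29, 108.29, 147.25, 172.46, 172.46, 172.46].

INTERFACE

Orientations are given as a 3x3 rotation matrix whose columns are the frame's x, y, z axes.
In Python, from cell import ctrl gives the robot as it stands.
- The arm moves only by the tool drive_tool, never from a script. Its argument "rows" is a list of rows, each a list of 3 entries, a list of its own where there are three numbers: the finger opening in mm, from 0 to 91.2, then the shift along the tool's x, y, z in mm, then the turn about the tool's z in degrees. In form: [[fingers, [x, y, z], spin], ...]. A call has 1 to 8 rows; each row shifts and turns the commanded pose from where the row before left it, along the tool's axes as they then stand; what a row does not reach is not made up. A row lasts 1/12 s, in which the tool goes at most 41.7 mm and 7.16 degrees, less where a joint would pass 70% of its speed; a pose out of reach is approached as far as the arm can. A call is refused whole if a number of a shift passes 41.7 or a number of a turn 7.16, either way. A call with a gripper value outside its range is refused whole. The fingers move at their own pace and stop on an object; the grip force is fixed at half the most. Time passes only in rows, so rows that do not move let the fingers close. It gives the time, the measured TCP pose, the force, the opening and the grip force at its end, in the units of the state.
- ctrl.get_state(): the state, without advancing time (a new reading comes with each control period).
- ctrl.grab_frame(name): name is "scene" or "top" or "wrist"; returns a dict with "frame" (400x640x3 uint8, red, green, blue), "intrinsics" (3x3 intrinsics, pixels), "R" (3x3) and "t" (3): a world point X has camera coordinates R X + t. Camera axes: x right, y down, z forward; pixel columns grow to the right and rows downward; lengths in m; the calibration is good to about 2 mm. A picture is of the moment at which its call begins. There is no depth.
- ctrl.finish_job(): hands the job in; it is judged then, once.
Trained networks look in the newest picture that a camera, given by its name, has taken for a name from the list of things; names that differ only in an ending like _2 or _b are one class to them, and where a whole thing is asked for, a point or a joint stands for the part that bears it (a point fixed in the world has none). Each returns a list of dicts, best first, with "conf" (0 to 1); they miss things now and then, are a little off and sometimes report something else, mostly with a low value. They report only what shows in the picture. A call takes as long as a camera call. They do not tell look-alikes from the thing itself.
- ctrl.find_in(camera, thing): "at" ([x, y, z] in m, in world coordinates, good to about 4 mm: the middle of the surface that is visible of it).
- ctrl.regions_of(camera, thing): "region" (400x640 bool, what is visible of it).
The state is a dict: "time": time; "joints": joint angles; "joint_velocities": joint speeds; "effort": joint torques, N m; "ee_pos": TCP position; "eef_rot": TCP orientation; "contact_force": force on the tool from outside, world axes, zero at the start; "ft_torque": the same for the moment, N m; "width": opening from 0.0 (shut) to 1.0 (fully open); "gripper_force": force on a finger pad.
Only numpy, scipy, OpenCV 4.12 (cv2) and the standard library are available. Lean on these libraries where they do the work, as an engineer would, in place of code of your own. Each camera call takes 0.05 s, during which the arm holds its last target. There are 200 camera calls.

TASK

Take the small hand rake and comb the five scattered brass tubes across the tray until they lie parallel, side by side in one closed row along the fence on the tray's far side, and press the row shut with the rake. Then, with the rake at their right-hand ends, push the row along the fence until it comes up against the length stop at the left and all ends are square; push firmly enough to feel both fence and stop (about 8 N) but stay well under 18 N, which dents a tube or shifts the stop; do not dig the tines into the mat, and keep the fingers off the tubes. Finally stand the rake on its tines on the open bench, clear of the tray, and leave everything else where it lies.

Things in the scene. Friction and masses are not known exactly. Their poses are not given: they have to be found in the camera images.
- rake_grip (a point): small hand rake standing on its tines on the bench at the robot's right, 82 mm tall, 140 to 220 g; this point is the middle of its wooden grip, 58 mm straight above the tine tips. x: the way it rakes (forwards or backwards), y along its head, z up. Grip 22 mm thick along x, 38 mm wide along y, from 34 to 82 mm above the tips
- rake: the same rake, same axes; origin midway between the tine tips, level with them. Steel head 24 mm along x, 74 mm along y, 18 to 26 mm above the tips; under it two rows of nine 4 mm tines, 8 mm apart, so that no tube passes between them; the rows are 68 mm long over all, their outer faces 10 mm before and behind the origin along x
- tray: low wooden stock tray fixed on the bench, 200 mm along its x, 300 mm along its y, z up; origin at the middle of its underside. Floor, a soft black rubber mat, 6 mm above the bench; walls 8 mm thick and 19 mm high, inside 184 by 284 mm. The wall on its far (+x) side is the fence, which has a rule on top: inner face at tray x = +92 mm
- tray_floor (a point): the middle of the tray's floor, 6 mm above the bench, same axes as the tray
- stop_gauge: length gauge at the tray's left (+y) end: two slotted rails fixed on the ends of the long walls carry an aluminium stop bar, 14 mm wide, lying across the whole inside, as high as the walls, clamped finger-tight by two brass screws. Its face towards the tubes, square to the fence, is set somewhere from tray y = +75 to +120 mm: not measured, find it by sight or feel. Origin: on the rails, tray y = +142 mm
- tube1: thin-walled square brass tube, 7 mm wide, 90 mm long, 7 mm high, about 16 g, lying flat in the tray; origin at the middle of its underside, y along its length (within 20 degrees of the tray's y at the start), z up
- tube2: thin-walled square brass tube, 7 mm wide, 90 mm long, 7 mm high, about 16 g, lying flat in the tray; origin at the middle of its underside, y along its length (within 20 degrees of the tray's y at the start), z up
- tube3: thin-walled square brass tube, 7 mm wide, 90 mm long, 7 mm high, about 16 g, lying flat in the tray; origin at the middle of its underside, y along its length (within 20 degrees of the tray's y at the start), z up
- tube4: thin-walled square brass tube, 7 mm wide, 90 mm long, 7 mm high, about 16 g, lying flat in the tray; origin at the middle of its underside, y along its length (within 20 degrees of the tray's y at the start), z up
- tube5: thin-walled square brass tube, 7 mm wide, 90 mm long, 7 mm high, about 16 g, lying flat in the tray; origin at the middle of its underside, y along its length (within 20 degrees of the tray's y at the start), z up
- flux_jar: bystander: small jar, 40 mm wide, 45 mm high; origin under its centre
- dapping_block: bystander: steel cube of 50 mm with dimples; origin under its centre
- ring_clamp: bystander: wooden ring clamp lying, 144 by 30 mm, 22 mm high; origin under its centre
- chasing_hammer: bystander: hammer lying along its x, 230 mm long; origin under its middle
- dish: bystander: white ceramic dish, 90 mm wide, 28 mm high; origin under its centre
- saw_frame: bystander: jeweller's saw frame lying flat, 250 mm along its x, blade side on its x axis, frame reaching 110 mm to +y; 24 mm high
- pliers: bystander: flat-nose pliers lying along their x, 135 mm long, 45 mm wide, 15 mm high
- bur_stand: bystander: round wooden bur stand, 64 mm wide, 49 mm high; origin under its centre
Not all that is in view belongs to the job. What is shaped like the rake but pink, purple or red is not meant.

How it is judged:
By the outcome, as a careful person would: the job done as asked, in the order asked, and still so for the second after the job is handed in, with the robot touching nothing.
It also fails if it takes over 72 s, if anything falls off the work surface, if the arm or the gripper's body presses on something with over 40 N, if the wrist force passes 120 N, or if a joint passes its speed limit or range.

## Working session

There is one attempt and no reset: what is moved stays moved. The work goes in short steps, Python scripts to look and compute and a tool call to move; the robot and the scene stay as the last step left them, time stands still between calls to the robot, and variables do not carry over. Pictures are saved under pics/ and viewed, at most 10 in all, crops included, and the job is handed in when it is done.

Besides the shell and the picture viewer there is one more tool, called after "Call:" by a JSON object that holds its "name" and its "arguments", one argument or row to a line. drive_tool: Moves the arm, as the interface text tells. Its arguments: {"type":"object","properties":{"rows":{"type":"array","items":{"type":"array"}}},"required":["rows"]}

```bash
mkdir -p pics; cat > h.py <<'E'
import numpy as np,cv2
from cell import ctrl
def grab(n,f=None):
    d=ctrl.grab_frame(n)
    if f: cv2.imwrite('pics/'+f,d['frame'][:,:,::-1])
    return d
def ray(d,u,v,z):
    K,R,t=[np.array(d[k]) for k in('intrinsics','R','t')]
    c=-R.T@t; r=R.T@np.linalg.solve(K,[u,v,1.]); return c+r*(z-c[2])/r[2]
def proj(d,X):
    K,R,t=[np.array(d[k]) for k in('intrinsics','R','t')]
    p=K@(R@np.array(X)+t); return p[:2]/p[2]
E
python3 - <<'E'
from h import *
a=grab('top','top.png');grab('scene','scene.png')
for n in['rake','rake_grip','tray','stop_gauge','tube1','flux_jar','dapping_block','dish','bur_stand','pliers','saw_frame','ring_clamp','chasing_hammer']:
    for r in ctrl.find_in('top',n): print(n,np.round(r['at'],3),round(r['conf'],2),proj(a,r['at']).round())
s=ctrl.get_state();print(s['eef_rot'],s['contact_force'],s['time'],a['R'],a['t'])
E
```

```text
rake [0.548 0.046 0.014] 0.64 [303. 203.]
rake [ 0.424 -0.422  0.055] 0.62 [430. 238.]
rake [ 0.433 -0.32   0.053] 0.5 [402. 235.]
rake [ 0.328 -0.35   0.049] 0.48 [410. 264.]
rake_grip [ 0.432 -0.317  0.052] 0.73 [401. 235.]
rake_grip [ 0.421 -0.424  0.058] 0.73 [431. 239.]
rake_grip [ 0.566 -0.305  0.026] 0.45 [395. 200.]
tray [0.561 0.045 0.008] 0.88 [303. 200.]
tray [ 0.788 -0.123  0.029] 0.4 [348. 143.]
tray [0.634 0.039 0.013] 0.27 [305. 181.]
stop_gauge [0.558 0.037 0.002] 0.54 [305. 201.]
tube1 [0.327 0.323 0.019] 0.68 [226. 260.]
tube1 [0.518 0.027 0.014] 0.6 [307. 211.]
tube1 [0.638 0.038 0.013] 0.49 [306. 180.]
flux_jar [ 0.345 -0.208  0.044] 0.49 [371. 259.]
dapping_block [ 0.71  -0.285  0.05 ] 0.81 [391. 162.]
dapping_block [ 0.787 -0.124  0.028] 0.3 [348. 143.]
dish [0.799 0.101 0.017] 0.85 [291. 140.]
dish [ 0.346 -0.206  0.048] 0.43 [370. 258.]
bur_stand [ 0.789 -0.124  0.027] 0.67 [348. 143.]
pliers [ 0.563 -0.529  0.011] 0.68 [453. 203.]
saw_frame [0.7   0.478 0.014] 0.95 [193. 162.]
ring_clamp [0.326 0.321 0.018] 0.64 [226. 260.]
chasing_hammer [0.434 0.503 0.025] 0.67 [179. 229.]
[[ 9.74611813e-01  2.23901348e-01  1.40913468e-05]
 [ 2.23901348e-01 -9.74611813e-01  9.99522482e-06]
 [ 1.59715374e-05 -6.58639264e-06 -1.00000000e+00]] [ 0.53373176 -0.88661473 -0.19707749] 0.75 [[ 0.0266232  -0.99963768  0.00396472]
 [-0.98033907 -0.02688453 -0.19548025]
 [ 0.19551602  0.00131754 -0.98069962]] [-0.02360603  0.56530166  1.34976916]
```

View pics/top.png

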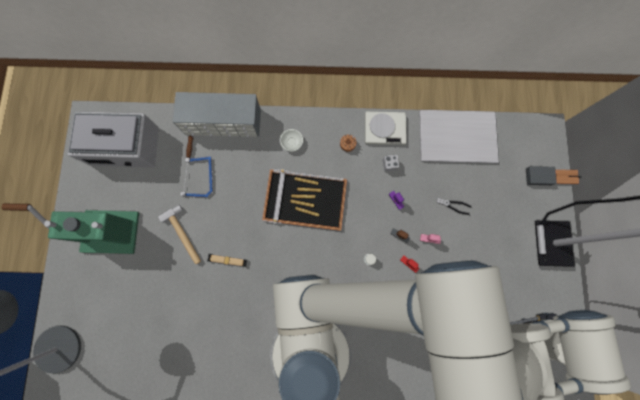

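View pics/scene.png

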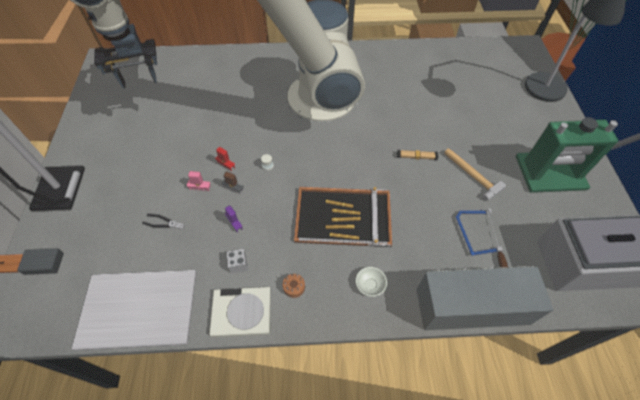

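Top view: look-alikes are purple (398,199), pink (431,239) and red (410,264); the rake with brown wooden grip is at (401,236), which fits the description. The tray is at (305,200), with the stop bar at its left, x≈279.

```bash
python3 - <<'E'
from h import *
a=grab('top');b=grab('scene')
f=a['frame'];g=b['frame']
c1=cv2.resize(f[210:270,370:450],(400,300),interpolation=cv2.INTER_CUBIC)
c2=cv2.resize(g[150:210,190:270],(400,300),interpolation=cv2.INTER_CUBIC)
c3=cv2.resize(f[165:235,258:352],(400,298),interpolation=cv2.INTER_CUBIC)
c4=cv2.resize(g[180:250,288:398],(400,254),interpolation=cv2.INTER_CUBIC)
o=np.zeros((598,800,3),np.uint8);o[:300,:400]=c1;o[:300,400:]=c2;o[300:598,:400]=c3;o[300:554,400:]=c4
cv2.imwrite('pics/crop.png',o[:,:,::-1])
# tray outline: fit
m=[r for r in ctrl.regions_of('top','tray')][0]['region'].astype(np.uint8)
r=cv2.minAreaRect(cv2.findNonZero(m));p=cv2.boxPoints(r);print('tray',[ray(a,*q,0.019)[:2].round(4) for q in p])
for r in ctrl.regions_of('top','rake_grip'):
    m=r['region'].astype(np.uint8);q=cv2.minAreaRect(cv2.findNonZero(m));print(round(r['conf'],2),q,m.sum(),[ray(a,*k,0.07)[:2].round(3) for k in cv2.boxPoints(q)])
E
```

```text
tray [array([0.4769, 0.1971]), array([0.6832, 0.184 ]), array([ 0.654 , -0.1203]), array([ 0.4494, -0.0989])]
0.61 ((401.34613037109375, 233.73074340820312), (19.137157440185547, 9.707252502441406), 33.690067291259766) 160 [array([ 0.439, -0.277]), array([ 0.469, -0.297]), array([ 0.432, -0.354]), array([ 0.403, -0.334])]
0.6 ((397.7764587402344, 198.50588989257812), (18.867338180541992, 10.430723190307617), 57.528804779052734) 166 [array([ 0.583, -0.27 ]), array([ 0.605, -0.303]), array([ 0.547, -0.339]), array([ 0.525, -0.306])]
0.46 ((410.1229248046875, 262.3524475097656), (20.613937377929688, 8.578472137451172), 39.80556869506836) 153 [array([ 0.345, -0.307]), array([ 0.369, -0.327]), array([ 0.324, -0.383]), array([ 0.3  , -0.363])]
```

View pics/crop.png

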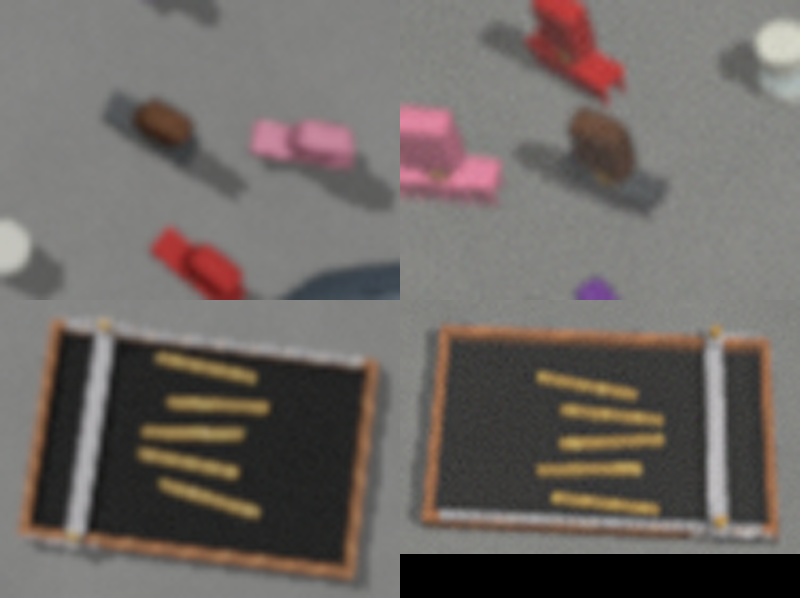

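The close crop shows the brown wooden grip on a dark steel head at crop (163,121), so this is the one. Its head runs at about 57° from world x. I'll move above it now.

Call:
{"name": "drive_tool", "arguments": {
  "rows": [
    [91,[22,-14,0],-3.5],
    [91,[22,-13,0],-3.5],
    [91,[22,-12,0],-3.5],
    [91,[24,-11,0],-3.5],
    [91,[24,-10,0],-3.5],
    [91,[25,-9,0],-3.5],
    [91,[25,-7,0],-3.5],
    [91,[26,-5,0],-3.5]
  ]
}}

```text
time: 1.62
ee_pos: [0.2788, -0.4527, 0.193]
eef_rot: [[0.754, 0.657, 0.0], [0.657, -0.754, -0.0], [-0.0, 0.0, -1.0]]
contact_force: [0.3, -0.9, -0.1]
width: 1.0
gripper_force: 0.0
```

```bash
python3 - <<'E'
from h import *
s=ctrl.get_state();print(s['time'],s['ee_pos'],s['joints'],s['eef_rot'][:2])
R=np.array(s['eef_rot']);print('tool move to rake',R.T@(np.array([.43,-.32,.19])-s['ee_pos'])*1000,'tool y angle',np.degrees(np.arctan2(R[1,1],R[0,1])))
E
```

```text
1.6167 [ 0.27881874 -0.45268975  0.19303684] [-6.48088386e+01  2.07731481e+01  9.02410812e+01  3.00819145e-03
  6.89718997e+01 -1.59087073e+01] [[ 7.53577281e-01  6.57359308e-01  1.47390110e-04]
 [ 6.57359325e-01 -7.53577255e-01 -1.98209524e-04]]
tool move to rake [201.15167068  -0.61231512   3.03282081] tool y angle -48.90121024571505
```

Call:
{"name": "drive_tool", "arguments": {
  "rows": [
    [91,[32,0,0],0],
    [91,[32,0,0],0],
    [91,[32,0,0],0],
    [91,[32,0,0],0],
    [91,[32,0,0],-4],
    [91,[20,0,0],-4],
    [91,[10,0,0],-4],
    [91,[0,0,0],-3]
  ]
}}

```text
time: 2.28
ee_pos: [0.4213, -0.3255, 0.193]
eef_rot: [[0.555, 0.832, 0.0], [0.832, -0.555, 0.0], [0.0, 0.0, -1.0]]
contact_force: [-0.7, 0.4, 0.2]
width: 0.999
gripper_force: 0.0
```

```bash
python3 - <<'E'
from h import *
s=ctrl.get_state();print(s['ee_pos'],s['joints'],s['eef_rot'][:2])
a=grab('wrist','w1.png');print(a['R'],a['t'])
for r in ctrl.find_in('wrist','rake_grip')+ctrl.find_in('wrist','rake'): print(r,proj(a,r['at']))
E
```

```text
[ 0.42125073 -0.32545001  0.19297844] [-4.41368076e+01  2.08330454e+01  9.01516594e+01  2.94615767e-02
  6.90114169e+01 -1.04325755e+01] [[ 5.55058987e-01  8.31810901e-01  3.82930332e-04]
 [ 8.31810862e-01 -5.55059098e-01  2.97378648e-04]]
[[ 8.31981574e-01 -5.54802795e-01 -7.20965692e-04]
 [-5.36351207e-01 -8.04642592e-01  2.54710977e-01]
 [-1.41894481e-01 -2.11528149e-01 -9.67016959e-01]] [-0.53038147 -0.06475707  0.38129994]
{'at': [0.4243, -0.4163, 0.0295], 'conf': 0.85} [366.77570628 242.18911466]
{'at': [0.559, -0.3076, 0.0583], 'conf': 0.67} [437.8136415   77.06117581]
{'at': [0.3375, -0.3352, 0.0516], 'conf': 0.62} [251.97834887 232.46395419]
{'at': [0.4373, -0.3098, 0.0769], 'conf': 0.55} [322.41939829 159.83093583]
{'at': [0.3377, -0.3406, 0.0517], 'conf': 0.96} [255.35073355 236.65489111]
{'at': [0.5638, -0.3051, 0.061], 'conf': 0.92} [442.36792182  71.04034068]
{'at': [0.4314, -0.4123, 0.0254], 'conf': 0.88} [369.95313106 234.37195186]
{'at': [0.4391, -0.31, 0.0792], 'conf': 0.63} [324.33717904 159.29843649]
```

View pics/w1.png

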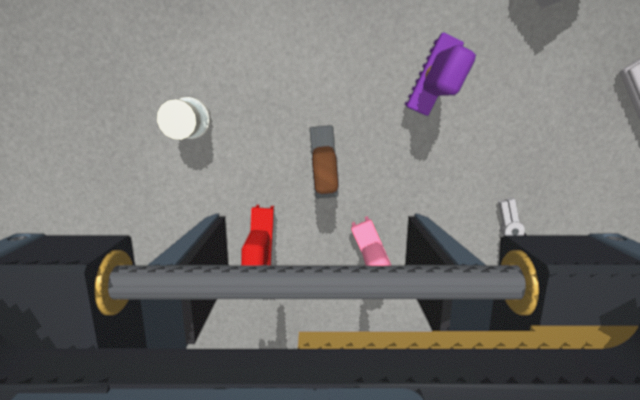

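The wrist view shows the brown rake at (324,160), with its head's far end at (322,127). Red at (258,235) and pink at (368,240) are both outside the finger path.

```bash
python3 - <<'E'
from h import *
a=grab('wrist');s=ctrl.get_state();R=np.array(s['eef_rot'])
rg=[r for r in ctrl.regions_of('wrist','rake_grip')+ctrl.regions_of('wrist','rake')]
for r in rg:
    m=r['region']
    if m[160,324] or m[140,322]:
        q=cv2.minAreaRect(cv2.findNonZero(m.astype(np.uint8)));print(q,r['conf'])
f=a['frame']; hsv=cv2.cvtColor(f,cv2.COLOR_RGB2HSV)
m=((hsv[:,:,1]>90)&(hsv[:,:,2]<160)).astype(np.uint8); m[:100]=0;m[210:]=0;m[:,:300]=0;m[:,350:]=0
print(cv2.minAreaRect(cv2.findNonZero(m)),m.sum())
for v in range(144,198,6):
    w=np.flatnonzero(m[v]);print(v,w.min() if len(w) else 0,w.max() if len(w) else 0,m[v].sum())
for u,v,z in[(310,128,.026),(333,126,.026),(312,150,.026),(335,150,.026),(322,127,.026)]:
    print(u,v,(R.T@(ray(a,u,v,z)-s['ee_pos'])*1000).round(1))
for u,v in[(316,148),(333,147),(325,172),(318,194),(338,191)]: print(u,v,(R.T@(ray(a,u,v,.082)-s['ee_pos'])*1000).round(1))
E
```

```text
((324.3319396972656, 158.15164184570312), (73.51502990722656, 25.259469985961914), 84.80557250976562) 0.68
((324.29962158203125, 158.862548828125), (71.7167739868164, 25.015310287475586), 84.64418029785156) 0.59
((324.791015625, 167.20082092285156), (45.992156982421875, 22.905542373657227), 84.80557250976562) 1006
144 326 328 3
150 313 333 21
156 313 335 23
162 313 335 23
168 314 336 23
174 314 336 23
180 315 337 23
186 316 336 21
192 0 0 0
310 128 [ 45.6  -7.  167. ]
333 126 [ 47.5  15.7 167. ]
312 150 [ 23.8  -5.  167. ]
335 150 [ 23.9  18.  167. ]
322 127 [ 46.6   4.9 167. ]
316 148 [ 33.   -0.9 111. ]
333 147 [ 33.9  13.4 111. ]
325 172 [ 12.4   6.8 111. ]
318 194 [ -7.1   0.9 111. ]
338 191 [ -4.4  18.3 111. ]
```

Call:
{"name": "drive_tool", "arguments": {
  "rows": [
    [91,[6,4,0],0],
    [91,[6,4,10],-2.6],
    [91,[0,0,25],-2.6],
    [91,[0,0,25],0],
    [60,[0,0,25],0],
    [60,[0,0,25],0],
    [60,[0,0,20],0],
    [60,[0,0,0],0]
  ]
}}

```text
time: 3.25
ee_pos: [0.4318, -0.3203, 0.0597]
eef_rot: [[0.484, 0.875, -0.004], [0.875, -0.484, 0.004], [0.001, -0.005, -1.0]]
contact_force: [-1.1, 0.4, -1.2]
width: 0.738
gripper_force: 0.0
```

```bash
python3 - <<'E'
from h import *
s=ctrl.get_state();print(s['ee_pos'],s['width'])
a=grab('wrist','w2.png')
E
```

```text
[ 0.43175619 -0.32034815  0.05966508] 0.738032931439992
```

View pics/w2.png

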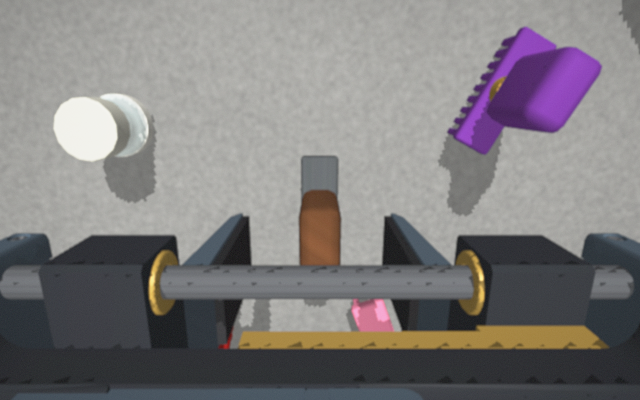

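The view shows the grip (320,230) centred and square between the fingers. I'll lower and close.

Call:
{"name": "drive_tool", "arguments": {
  "rows": [
    [60,[0,0,12],0],
    [60,[0,0,12],0],
    [45,[0,0,4],0],
    [30,[0,0,0],0],
    [15,[0,0,0],0],
    [15,[0,0,0],0],
    [15,[0,0,0],0],
    [15,[0,0,0],0]
  ]
}}

```text
time: 3.97
ee_pos: [0.4334, -0.322, 0.0355]
eef_rot: [[0.483, 0.876, 0.001], [0.876, -0.483, -0.001], [-0.0, 0.001, -1.0]]
contact_force: [-0.1, 0.2, 0.3]
width: 0.251
gripper_force: 0.3
```

```bash
python3 - <<'E'
from h import *
s=ctrl.get_state();print(s['ee_pos'],s['width'],s['gripper_force'],s['contact_force'])
a=grab('wrist')
f=a['frame'];R=np.array(s['eef_rot'])
E
```

```text
[ 0.43340844 -0.32197552  0.03551813] 0.2513970997666934 0.3136062528938055 [-0.14347352  0.23524329  0.26480315]
```

Call:
{"name": "drive_tool", "arguments": {
  "rows": [
    [12,[0,0,0],0],
    [12,[0,0,0],0],
    [12,[0,0,0],0],
    [12,[0,0,-10],0],
    [12,[0,0,-20],0],
    [12,[0,0,-20],0],
    [12,[0,0,-20],0],
    [12,[0,0,0],0]
  ]
}}

```text
time: 4.68
ee_pos: [0.4346, -0.323, 0.1088]
eef_rot: [[0.483, 0.876, 0.004], [0.876, -0.483, -0.003], [-0.001, 0.005, -1.0]]
contact_force: [0.5, -1.1, -0.4]
width: 0.241
gripper_force: 30.0
```

```bash
python3 - <<'E'
from h import *
s=ctrl.get_state();print(s['ee_pos'],s['width'],s['gripper_force'],s['contact_force'],s['joints'])
a=grab('top')
# tray features, top cam zoom
f=a['frame']
cv2.imwrite('pics/tray.png',cv2.resize(f[165:235,258:352],(752,560),interpolation=cv2.INTER_CUBIC)[:,:,::-1])
hsv=cv2.cvtColor(f,cv2.COLOR_RGB2HSV)
m=((hsv[:,:,0]>15)&(hsv[:,:,0]<32)&(hsv[:,:,1]>100)&(hsv[:,:,2]>90)).astype(np.uint8)
m[:172]=0;m[225:]=0;m[:,:285]=0;m[:,:][:,340:]=0
n,l,st,c=cv2.connectedComponentsWithStats(m)
for i in range(1,n):
    if st[i,4]>20:
        p=np.argwhere(l==i)[:,::-1].astype(np.float32)
        P=np.array([ray(a,*q,.013)[:2] for q in p]);d=P-P.mean(0);w,v=np.linalg.eigh(d.T@d);ax=v[:,1]*np.sign(v[1,1])
        print(P.mean(0).round(4),'yaw',np.degrees(np.arctan2(-ax[0],ax[1])).round(1),'len',np.ptp(d@ax).round(3))
E
```

```text
[ 0.43455999 -0.32297755  0.10882901] 0.24090925179721331 29.972343742847443 [ 0.50397991 -1.13490743 -0.39316717] [-4.29416421e+01  2.72917306e+01  9.48812748e+01  1.86855169e-03
  5.75343252e+01 -1.40830039e+01]
[0.6378 0.037 ] yaw -11.3 len 0.089
[0.6034 0.0252] yaw -1.6 len 0.089
[0.5764 0.047 ] yaw 0.6 len 0.088
[0.552  0.0637] yaw -9.1 len 0.059
```

View pics/tray.png

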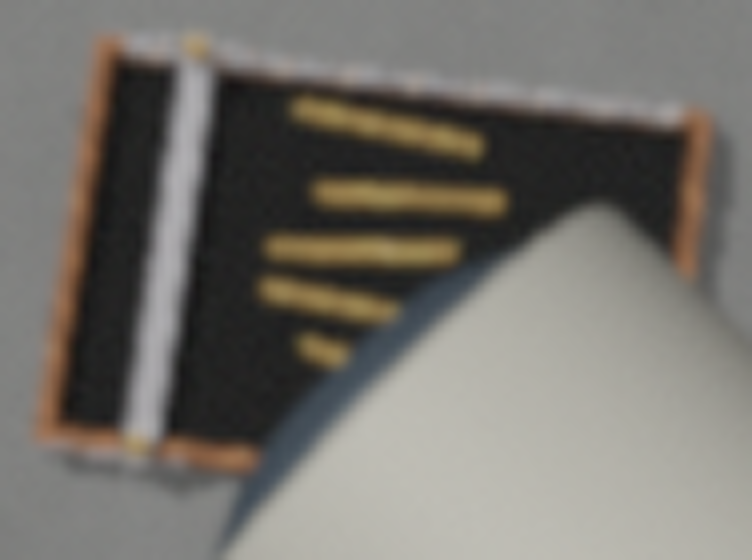

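The zoomed top view shows the stop bar at (165,250) and the fence rule along (120,50)–(690,115). The first four tubes lie between them, with the arm covering the right. I'll carry the rake to the tray's right end for a wrist view of the whole tray.

Call:
{"name": "drive_tool", "arguments": {
  "rows": [
    [12,[30,2,-5],0],
    [12,[30,2,-5],0],
    [12,[30,2,-5],0],
    [12,[30,2,-5],0],
    [12,[30,2,0],0],
    [12,[30,1,0],0],
    [12,[30,0,0],0],
    [12,[25,0,0],-2]
  ]
}}

```text
time: 5.4
ee_pos: [0.5564, -0.1192, 0.1242]
eef_rot: [[0.452, 0.892, -0.001], [0.892, -0.452, 0.001], [0.0, -0.001, -1.0]]
contact_force: [-0.1, 0.5, -1.0]
width: 0.238
gripper_force: 30.0
```

Call:
{"name": "drive_tool", "arguments": {
  "rows": [
    [12,[0,0,0],-6],
    [12,[0,0,0],-6],
    [12,[0,0,0],-6],
    [12,[0,0,0],-3.5],
    [12,[0,0,0],0]
  ]
}}

```text
time: 5.82
ee_pos: [0.5556, -0.1209, 0.1241]
eef_rot: [[0.09, 0.996, -0.001], [0.996, -0.09, 0.0], [0.0, -0.002, -1.0]]
contact_force: [-0.0, 0.2, -1.8]
width: 0.24
gripper_force: 30.0
```

```bash
python3 - <<'E'
from h import *
s=ctrl.get_state();R=np.array(s['eef_rot']);print(s['ee_pos'],np.degrees(np.arctan2(R[1,1],R[0,1])),s['contact_force'],s['joints'])
a=grab('wrist','w3.png')
E
```

```text
[ 0.55562594 -0.12094742  0.12413773] -5.16400679153639 [-0.04918187  0.22554675 -1.75536451] [-1.82956521e+01  2.82148582e+01  8.98103766e+01 -1.92992960e-03
  6.20632649e+01 -1.31307259e+01]
```

View pics/w3.png

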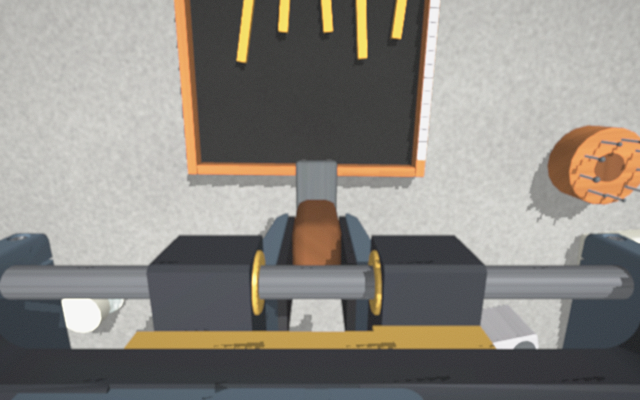

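The wrist view shows the tray's right wall at row ~170 (inner edge at row 163, from column 200 to 414), the near wall at left and the fence with the rule at right. Five tubes come in from above and the rake head is at (316,160), square to the tray.

```bash
python3 - <<'E'
from h import *
a=grab('wrist');s=ctrl.get_state();R=np.array(s['eef_rot'])
for n,u,v in[('innerR near',200,163),('innerR far',414,163),('fence up',427,0),('near up',190,0),('outRnear',189,172),('outRfar',425,172)]: print(n,ray(a,u,v,.019).round(4))
f=a['frame'];hsv=cv2.cvtColor(f,cv2.COLOR_RGB2HSV);v=hsv[:,:,2].astype(int)
for y in(10,80,150): # dark-mat extents
    w=np.flatnonzero((v[y]<75));w=w[(w>180)&(w<440)];print(y,w.min(),w.max(),ray(a,w.max()+.5,y,.006).round(4),ray(a,w.max()+.5,y,.019).round(4),ray(a,w.min()-.5,y,.019).round(4))
for x in(230,380):
    w=np.flatnonzero(v[:175,x]<75);print(x,w.max(),ray(a,x,w.max()+.5,.019).round(4))
print('head end',ray(a,297,160,.115)[:3],ray(a,337,160,.115),s['ee_pos'])
m=((hsv[:,:,0]>18)&(hsv[:,:,0]<34)&(hsv[:,:,1]>100)&(v>120)).astype(np.uint8);m[150:]=0;m[:,:205]=0;m[:,418:]=0
n,l,st,c=cv2.connectedComponentsWithStats(m)
for i in range(1,n):
    if st[i,4]>60:
        y0=st[i,1]+st[i,3]-1;P=[ray(a,np.flatnonzero(l[y]==i).mean(),y,.013)[:2] for y in(2,y0-3)];d=P[0]-P[1]
        print('tube end',P[1].round(4),'yaw',np.degrees(np.arctan2(-d[0],d[1])).round(1),'centre',(P[1]+d/np.linalg.norm(d)*.045).round(4))
E
```

```text
innerR near [ 0.4599 -0.0906  0.019 ]
innerR far [ 0.6384 -0.1075  0.019 ]
fence up [0.6512 0.0153 0.019 ]
near up [0.4743 0.0322 0.019 ]
outRnear [ 0.4493 -0.0973  0.019 ]
outRfar [ 0.6474 -0.116   0.019 ]
10 191 422 [0.6515 0.0113 0.006 ] [0.6477 0.0088 0.019 ] [0.4734 0.0254 0.019 ]
80 196 416 [ 0.6455 -0.0409  0.006 ] [ 0.642  -0.0413  0.019 ] [ 0.4681 -0.0248  0.019 ]
150 201 411 [ 0.6399 -0.0984  0.006 ] [ 0.6366 -0.0964  0.019 ] [ 0.4623 -0.0799  0.019 ]
230 161 [ 0.4852 -0.0917  0.019 ]
380 162 [ 0.6101 -0.1044  0.019 ]
head end [ 0.54797337 -0.0808154   0.115     ] [ 0.5705047  -0.08294393  0.115     ] [ 0.55578331 -0.12112471  0.12437096]
tube end [ 0.5051 -0.0119] yaw -14.8 centre [0.5166 0.0316]
tube end [0.5402 0.0068] yaw -9.1 centre [0.5473 0.0513]
tube end [0.5751 0.0035] yaw -0.4 centre [0.5754 0.0485]
tube end [ 0.6007 -0.018 ] yaw -1.9 centre [0.6022 0.027 ]
tube end [ 0.6277 -0.0058] yaw -11.6 centre [0.6367 0.0382]
```

Call:
{"name": "drive_tool", "arguments": {
  "rows": [
    [12,[0,0,0],0.6],
    [12,[25,-14,0],0],
    [12,[25,-14,0],0],
    [12,[25,-14,0],0],
    [12,[25,-14,0],0],
    [12,[25,-14,0],0],
    [12,[25,-13,0],0],
    [12,[9,0,0],0]
  ]
}}

```text
time: 6.58
ee_pos: [0.4876, 0.0481, 0.1248]
eef_rot: [[0.105, 0.994, -0.002], [0.994, -0.105, 0.001], [0.0, -0.002, -1.0]]
contact_force: [0.4, 0.4, -1.7]
width: 0.238
gripper_force: 30.0
```

Call:
{"name": "drive_tool", "arguments": {
  "rows": [
    [12,[0,0,20],0],
    [12,[0,0,20],0],
    [12,[0,0,15],0],
    [12,[0,0,5],0],
    [12,[0,0,0],0]
  ]
}}

```text
time: 7.0
ee_pos: [0.4896, 0.0454, 0.064]
eef_rot: [[0.105, 0.994, -0.002], [0.994, -0.105, 0.0], [-0.0, -0.002, -1.0]]
contact_force: [0.0, 0.1, -1.4]
width: 0.241
gripper_force: 30.0
```

```bash
cat >> h.py <<'E'
th=np.radians(-5.8);X=np.array([np.cos(th),np.sin(th)]);Y=np.array([-np.sin(th),np.cos(th)])
def tr(P): P=np.array(P);return np.round([(P[:2]@X-.5558)*1e3,(P[:2]@Y-.0998)*1e3],1)
def st():
    s=ctrl.get_state();R=np.array(s['eef_rot']);F=np.array(s['contact_force'])
    print('t',s['time'],'pq',tr(s['ee_pos']),'z',round(s['ee_pos'][2]*1e3,1),'yaw',np.degrees(np.arctan2(R[1,1],R[0,1])).round(2),'Fpq',(F[:2]@X).round(1),(F[:2]@Y).round(1),'Fz',F[2].round(1));return s
E
python3 - <<'E'
from h import *
st();grab('wrist','w4.png')
E
```

```text
t 7.0 pq [-73.3  -5.2] z 64.0 yaw -6.05 Fpq -0.0 0.1 Fz -1.4
```

View pics/w4.png

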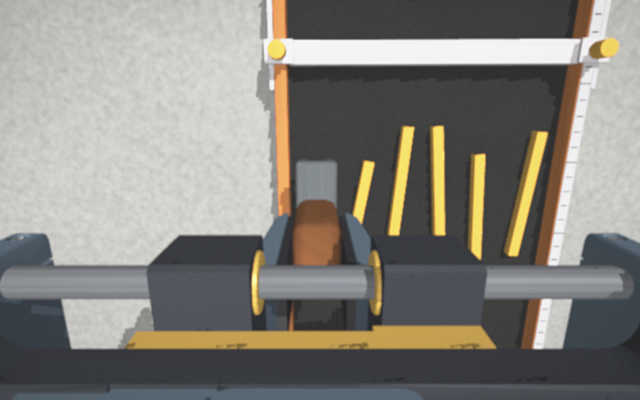

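The wrist view shows the rake head between the near wall and the nearest tube, and the stop bar's near edge at row ~65. I'll compute the stop, then lower.

```bash
python3 - <<'E'
from h import *
a=grab('wrist')
f=a['frame'].astype(int).sum(2)
for x in(330,430,530):
    c=f[40:110,x];e=np.flatnonzero(c>450).max()+40.5;print(x,e,tr(ray(a,x,e,.019)),tr(ray(a,x,e,.006)),c[20:40:2])
E
```

```text
330 64.5 [-64.4  88.5] [-64.   89.7] [731 737 579 249 143 144 146 148 144 150]
430 64.5 [-1.9 88.2] [ 2.  89.4] [732 739 528 231 134 152 138 149 139 175]
530 63.5 [60.6 88.6] [67.9 89.8] [731 720 424 173 141 143 141 142 134 149]
```

Call:
{"name": "drive_tool", "arguments": {
  "rows": [
    [12,[0,0,10],0],
    [12,[0,0,5],0],
    [12,[0,0,3],0],
    [12,[0,0,0],0],
    [12,[0,0,0],0]
  ]
}}

```text
time: 7.52
ee_pos: [0.4903, 0.0455, 0.0472]
eef_rot: [[0.104, 0.995, 0.0], [0.995, -0.104, 0.0], [0.0, 0.0, -1.0]]
contact_force: [-0.2, 0.8, -1.2]
width: 0.24
gripper_force: 30.0
```

Call:
{"name": "drive_tool", "arguments": {
  "rows": [
    [12,[0,0,1],0],
    [12,[0,0,1],0],
    [12,[0,0,0],0]
  ]
}}

```text
time: 7.77
ee_pos: [0.4902, 0.0455, 0.045]
eef_rot: [[0.104, 0.995, 0.0], [0.995, -0.104, -0.0], [-0.0, 0.0, -1.0]]
contact_force: [-0.1, -1.2, -2.5]
width: 0.242
gripper_force: 30.0
```

Call:
{"name": "drive_tool", "arguments": {
  "rows": [
    [12,[0,0,1.5],0],
    [12,[0,5,0],0],
    [12,[0,5,0],0],
    [12,[0,5,0],0],
    [12,[0,5,0],0],
    [12,[0,5,0],0],
    [12,[0,5,0],0],
    [12,[0,5,0],0]
  ]
}}

```text
time: 8.43
ee_pos: [0.5255, 0.0418, 0.0434]
eef_rot: [[0.104, 0.995, -0.0], [0.995, -0.104, -0.0], [-0.0, -0.0, -1.0]]
contact_force: [0.2, 1.0, -1.4]
width: 0.24
gripper_force: 30.0
```

Call:
{"name": "drive_tool", "arguments": {
  "rows": [
    [12,[0,5,0],0],
    [12,[0,5,0],0],
    [12,[0,5,0],0],
    [12,[0,5,0],0],
    [12,[0,5,0],0],
    [12,[0,5,0],0],
    [12,[0,0,0],0],
    [12,[0,0,0],0]
  ]
}}

```text
time: 9.1
ee_pos: [0.555, 0.0388, 0.0433]
eef_rot: [[0.104, 0.995, 0.0], [0.995, -0.104, 0.0], [0.0, 0.0, -1.0]]
contact_force: [-0.4, 0.3, -2.1]
width: 0.238
gripper_force: 30.0
```

```bash
python3 - <<'E'
from h import *
st();grab('wrist','w5.png')
E
```

```text
t 9.1 pq [-7.5 -5.1] z 43.3 yaw -5.97 Fpq -0.4 0.3 Fz -2.1
```

View pics/w5.png

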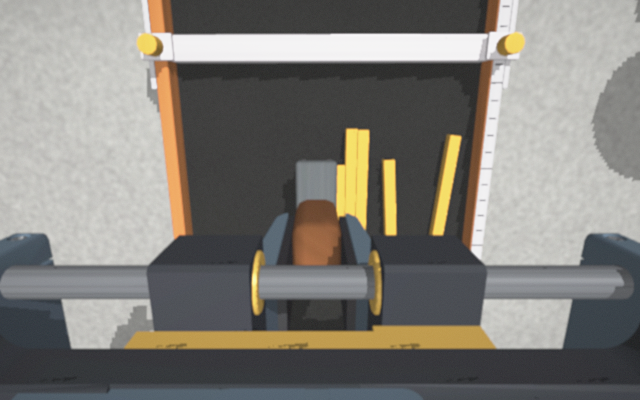

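Three tubes lie closed and parallel against the rake (column ~350), with two more at (390,195) and (447,185). I'll continue combing.

Call:
{"name": "drive_tool", "arguments": {
  "rows": [
    [12,[0,5,0],0],
    [12,[0,5,0],0],
    [12,[0,5,0],0],
    [12,[0,5,0],0],
    [12,[0,5,0],0],
    [12,[0,5,0],0],
    [12,[0,4,0],0],
    [12,[0,4,0],0]
  ]
}}

```text
time: 9.82
ee_pos: [0.593, 0.0348, 0.0433]
eef_rot: [[0.104, 0.995, -0.0], [0.995, -0.104, 0.0], [0.0, -0.0, -1.0]]
contact_force: [-1.0, -0.0, 0.1]
width: 0.243
gripper_force: 30.0
```

Call:
{"name": "drive_tool", "arguments": {
  "rows": [
    [12,[0,3,0],0],
    [12,[0,3,0],0],
    [12,[0,2,0],0],
    [12,[0,2,0],0],
    [12,[0,1,0],0],
    [12,[0,0,0],0]
  ]
}}

```text
time: 10.32
ee_pos: [0.6038, 0.0337, 0.0434]
eef_rot: [[0.104, 0.995, 0.0], [0.995, -0.104, -0.0], [0.0, 0.0, -1.0]]
contact_force: [-0.9, -0.7, -1.3]
width: 0.239
gripper_force: 30.0
```

```bash
python3 - <<'E'
from h import *
st();grab('wrist','w6.png')
E
```

```text
t 10.3167 pq [41.5 -5.3] z 43.4 yaw -5.96 Fpq -0.8 -0.7 Fz -1.3
```

View pics/w6.png

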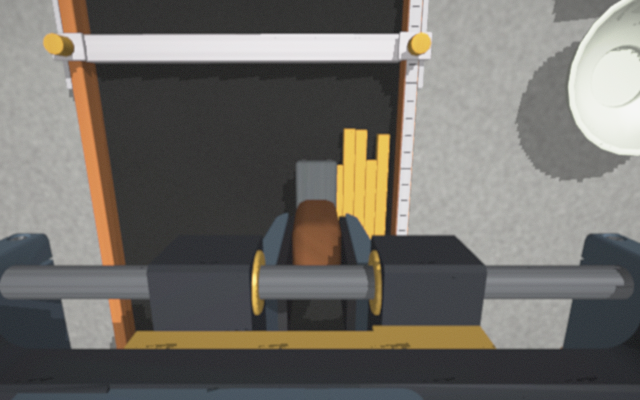

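All five are closed against the rake (columns 338–389), with a gap of a few mm to the fence at column ~395. I'll advance gently until it is felt.

Call:
{"name": "drive_tool", "arguments": {
  "rows": [
    [12,[0,1.5,0],0],
    [12,[0,1,0],0],
    [12,[0,1,0],0],
    [12,[0,0,0],0]
  ]
}}

```text
time: 10.7
ee_pos: [0.6073, 0.0333, 0.0434]
eef_rot: [[0.104, 0.995, 0.0], [0.995, -0.104, 0.0], [0.0, 0.0, -1.0]]
contact_force: [-0.2, -0.2, -1.2]
width: 0.239
gripper_force: 30.0
```

Call:
{"name": "drive_tool", "arguments": {
  "rows": [
    [12,[0,0.5,0],0],
    [12,[0,0,0],0]
  ]
}}

```text
time: 10.87
ee_pos: [0.6075, 0.0333, 0.0434]
eef_rot: [[0.104, 0.995, -0.0], [0.995, -0.104, -0.0], [-0.0, -0.0, -1.0]]
contact_force: [0.2, -0.2, -1.9]
width: 0.241
gripper_force: 30.0
```

Call:
{"name": "drive_tool", "arguments": {
  "rows": [
    [12,[0,0.5,0],0],
    [12,[0,0,0],0]
  ]
}}

```text
time: 11.03
ee_pos: [0.608, 0.0332, 0.0434]
eef_rot: [[0.104, 0.995, -0.0], [0.995, -0.104, 0.0], [-0.0, -0.0, -1.0]]
contact_force: [-0.8, 0.3, -2.1]
width: 0.241
gripper_force: 30.0
```

Call:
{"name": "drive_tool", "arguments": {
  "rows": [
    [12,[0,0.5,0],0],
    [12,[0,0,0],0]
  ]
}}

```text
time: 11.2
ee_pos: [0.6086, 0.0331, 0.0434]
eef_rot: [[0.104, 0.995, 0.0], [0.995, -0.104, -0.0], [0.0, 0.0, -1.0]]
contact_force: [0.0, -0.0, -1.6]
width: 0.241
gripper_force: 30.0
```

Call:
{"name": "drive_tool", "arguments": {
  "rows": [
    [12,[0,0.5,0],0],
    [12,[0,0,0],0]
  ]
}}

```text
time: 11.37
ee_pos: [0.6091, 0.0331, 0.0434]
eef_rot: [[0.104, 0.995, 0.0], [0.995, -0.104, -0.0], [0.0, 0.0, -1.0]]
contact_force: [-0.3, 0.7, -1.2]
width: 0.241
gripper_force: 30.0
```

Call:
{"name": "drive_tool", "arguments": {
  "rows": [
    [12,[0,0.5,0],0],
    [12,[0,0,0],0]
  ]
}}

```text
time: 11.53
ee_pos: [0.6095, 0.033, 0.0434]
eef_rot: [[0.104, 0.995, -0.0], [0.995, -0.104, 0.0], [-0.0, -0.0, -1.0]]
contact_force: [-0.9, -0.2, -1.6]
width: 0.238
gripper_force: 30.0
```

Call:
{"name": "drive_tool", "arguments": {
  "rows": [
    [12,[0,0.5,0],0],
    [12,[0,0,0],0]
  ]
}}

```text
time: 11.7
ee_pos: [0.6097, 0.033, 0.0434]
eef_rot: [[0.104, 0.995, -0.001], [0.995, -0.104, 0.0], [-0.0, -0.001, -1.0]]
contact_force: [-3.3, 0.6, 0.9]
width: 0.237
gripper_force: 30.0
```

Call:
{"name": "drive_tool", "arguments": {
  "rows": [
    [12,[0,0.5,0],0],
    [12,[0,0,0],0]
  ]
}}

```text
time: 11.87
ee_pos: [0.6098, 0.033, 0.0433]
eef_rot: [[0.104, 0.995, -0.002], [0.995, -0.104, 0.0], [-0.0, -0.002, -1.0]]
contact_force: [-5.1, 0.1, 2.5]
width: 0.242
gripper_force: 30.0
```

Call:
{"name": "drive_tool", "arguments": {
  "rows": [
    [12,[0,0.4,0],0],
    [12,[0,0,0],0]
  ]
}}

```text
time: 12.03
ee_pos: [0.6098, 0.033, 0.0432]
eef_rot: [[0.104, 0.995, -0.002], [0.995, -0.104, 0.0], [-0.0, -0.002, -1.0]]
contact_force: [-6.3, 0.9, 3.0]
width: 0.238
gripper_force: 30.0
```

Call:
{"name": "drive_tool", "arguments": {
  "rows": [
    [12,[0,0,-0.6],0],
    [12,[0,0,0],0]
  ]
}}

```text
time: 12.2
ee_pos: [0.6098, 0.033, 0.0437]
eef_rot: [[0.104, 0.995, -0.002], [0.995, -0.104, 0.0], [-0.0, -0.002, -1.0]]
contact_force: [-5.4, 0.5, -2.6]
width: 0.238
gripper_force: 30.0
```

Call:
{"name": "drive_tool", "arguments": {
  "rows": [
    [12,[0,0.4,0],0],
    [12,[0,0,0],0]
  ]
}}

```text
time: 12.37
ee_pos: [0.6099, 0.033, 0.0435]
eef_rot: [[0.104, 0.995, -0.003], [0.995, -0.104, 0.0], [-0.0, -0.003, -1.0]]
contact_force: [-6.9, 0.5, -1.8]
width: 0.237
gripper_force: 30.0
```

```bash
python3 - <<'E'
from h import *
st();a=grab('wrist','w7.png')
E
```

```text
t 12.3667 pq [47.6 -5.3] z 43.5 yaw -5.96 Fpq -6.9 -0.2 Fz -1.8
```

View pics/w7.png

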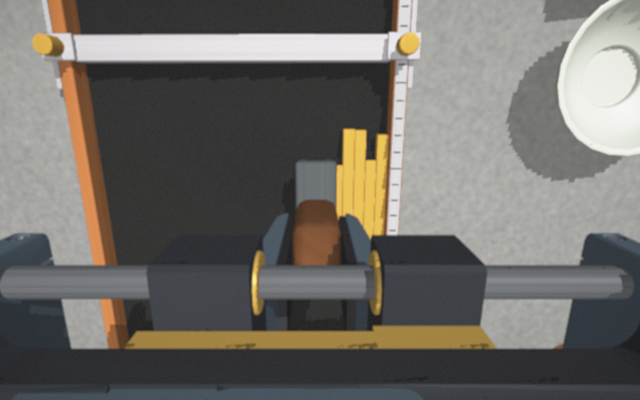

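The row is shut along the fence (columns 338–388) and parallel. One last press, then I'll back off, lift and turn the rake.

Call:
{"name": "drive_tool", "arguments": {
  "rows": [
    [12,[0,0.4,0],0],
    [12,[0,0,0],0],
    [12,[0,0,0],0]
  ]
}}

```text
time: 12.67
ee_pos: [0.61, 0.033, 0.0434]
eef_rot: [[0.104, 0.995, -0.003], [0.995, -0.104, 0.0], [-0.0, -0.003, -1.0]]
contact_force: [-6.7, 1.2, -1.9]
width: 0.243
gripper_force: 30.0
```

Call:
{"name": "drive_tool", "arguments": {
  "rows": [
    [12,[0,-1,0],0],
    [12,[0,-1.5,0],0],
    [12,[0,-2,0],0],
    [12,[0,-5,0],0],
    [12,[0,-5,0],0],
    [12,[0,0,-15],0],
    [12,[0,0,-20],0],
    [12,[0,0,-10],0]
  ]
}}

```text
time: 13.33
ee_pos: [0.5977, 0.0344, 0.0908]
eef_rot: [[0.104, 0.995, 0.002], [0.995, -0.104, -0.0], [0.0, 0.002, -1.0]]
contact_force: [0.2, -0.2, -0.4]
width: 0.239
gripper_force: 30.0
```

Call:
{"name": "drive_tool", "arguments": {
  "rows": [
    [12,[-20,0,0],0],
    [12,[-20,0,0],0],
    [12,[-20,0,0],0],
    [12,[-17,0,0],0],
    [12,[0,0,0],6],
    [12,[0,0,0],6],
    [12,[0,0,0],6],
    [12,[0,0,0],6]
  ]
}}

```text
time: 14.0
ee_pos: [0.5892, -0.0424, 0.089]
eef_rot: [[0.504, 0.864, 0.0], [0.864, -0.504, -0.0], [0.0, 0.0, -1.0]]
contact_force: [0.4, 0.7, -1.3]
width: 0.237
gripper_force: 30.0
```

Call:
{"name": "drive_tool", "arguments": {
  "rows": [
    [12,[0,0,0],6],
    [12,[0,0,0],6],
    [12,[0,0,0],6],
    [12,[0,0,0],6],
    [12,[0,0,0],6],
    [12,[0,0,0],6],
    [12,[0,0,0],6],
    [12,[0,0,0],6]
  ]
}}

```text
time: 14.67
ee_pos: [0.5892, -0.0422, 0.089]
eef_rot: [[0.979, 0.204, 0.0], [0.204, -0.979, -0.0], [0.0, 0.0, -1.0]]
contact_force: [0.1, 0.1, -1.3]
width: 0.242
gripper_force: 30.0
```

Call:
{"name": "drive_tool", "arguments": {
  "rows": [
    [12,[0,0,0],6],
    [12,[0,0,0],6],
    [12,[0,0,0],6],
    [12,[0,0,0],0],
    [12,[0,0,0],0]
  ]
}}

```text
time: 15.08
ee_pos: [0.5892, -0.0422, 0.089]
eef_rot: [[0.995, -0.101, 0.0], [-0.101, -0.995, -0.0], [0.0, 0.0, -1.0]]
contact_force: [-0.3, -0.3, -1.7]
width: 0.24
gripper_force: 30.0
```

```bash
python3 - <<'E'
from h import *
s=st();print(s['joints'])
a=grab('wrist');f=a['frame'];hsv=cv2.cvtColor(f,cv2.COLOR_RGB2HSV);v=hsv[:,:,2].astype(int)
m=((hsv[:,:,0]>18)&(hsv[:,:,0]<34)&(hsv[:,:,1]>100)&(v>120)).astype(np.uint8);m[235:]=0
n,l,stt,c=cv2.connectedComponentsWithStats(m)
for i in range(1,n):
    if stt[i,4]>40:
        x,y,w,h,A=stt[i];print(stt[i])
        for r in range(y+1,y+h,3):
            u=np.flatnonzero(l[r]==i);print(r,u.min(),u.max(),tr(ray(a,u.min(),r,.013)),tr(ray(a,u.max(),r,.013)))
g=f[:,:,1].astype(int)
mm=(v<90)&(hsv[:,:,1]<90)
E
```

```text
t 15.0833 pq [ 34.7 -82.3] z 89.0 yaw -95.78 Fpq -0.2 -0.4 Fz -1.7
[-9.88933433e+00  3.22460297e+01  8.86731891e+01 -3.99915691e-04
  5.90662720e+01  8.58869349e+01]
[ 47 109  22  16 269]
110 47 64 [ 99. 114.] [ 99.  101.7]
113 47 66 [ 96.8 114.5] [ 96.9 100.6]
116 47 68 [ 94.7 114.9] [94.7 99.5]
119 48 67 [ 92.6 114.5] [ 92.6 100.6]
122 49 58 [ 90.4 114.2] [ 90.4 107.6]
[ 140  122  152   48 5829]
123 142 264 [89.7 46. ] [ 89.8 -43.6]
126 141 264 [87.6 47. ] [ 87.6 -43.6]
129 142 265 [85.4 46.5] [ 85.5 -44.2]
132 164 286 [83.2 30.5] [ 83.3 -59.7]
135 164 286 [81.  30.8] [ 81.1 -59.6]
138 164 286 [78.8 31. ] [ 78.9 -59.6]
141 140 284 [76.6 49.1] [ 76.7 -58. ]
144 140 261 [74.4 49.4] [ 74.4 -40.8]
147 141 261 [72.1 48.9] [ 72.2 -40.8]
150 140 261 [69.9 49.9] [ 69.9 -40.7]
153 140 261 [67.6 50.2] [ 67.7 -40.6]
156 141 261 [65.4 49.8] [ 65.4 -40.5]
159 142 290 [63.1 49.3] [ 63.2 -62.3]
162 171 291 [60.8 27.7] [ 60.9 -63. ]
165 172 291 [58.5 27.1] [ 58.6 -62.9]
168 172 290 [56.2 27.4] [ 56.3 -62.1]
```

Call:
{"name": "drive_tool", "arguments": {
  "rows": [
    [12,[10,0,0],0],
    [12,[6,0,0],0],
    [12,[0,0,15],0],
    [12,[0,0,15],0],
    [12,[0,0,10],0],
    [12,[0,0,5],0],
    [12,[0,0,0],0],
    [12,[0,0,0],0]
  ]
}}

```text
time: 15.8
ee_pos: [0.6053, -0.0439, 0.0442]
eef_rot: [[0.995, -0.103, -0.0], [-0.103, -0.995, 0.0], [-0.0, -0.0, -1.0]]
contact_force: [0.8, 0.2, -2.5]
width: 0.236
gripper_force: 30.0
```

```bash
cat >> h.py <<'E'
def tubes():
    a=grab('wrist');f=a['frame'];hsv=cv2.cvtColor(f,cv2.COLOR_RGB2HSV);v=hsv[:,:,2].astype(int)
    m=((hsv[:,:,0]>18)&(hsv[:,:,0]<34)&(hsv[:,:,1]>100)&(v>120)).astype(np.uint8);m[235:]=0
    n,l,stt,c=cv2.connectedComponentsWithStats(m)
    for i in range(1,n):
        if stt[i,4]>600:
            x,y,w,h,A=stt[i];print(stt[i])
            for r in range(y+1,y+h,4):
                u=np.flatnonzero(l[r]==i);print(r,u.min(),u.max(),len(u),tr(ray(a,u.min(),r,.013)),tr(ray(a,u.max(),r,.013)))
            for c in range(x+10,x+w-5,25):
                q=np.flatnonzero(l[:,c]==i);print('col',c,tr(ray(a,c,q.min()-.5,.013)),tr(ray(a,c,q.max()+.5,.013)),q.max()-q.min()+1-len(q))
    # head end: dark grey rows
    return a
E
python3 - <<'E'
from h import *
st();a=tubes()
f=a['frame'];print([f[r,316].tolist() for r in range(150,205,5)],[f[180,c].tolist() for c in range(285,350,5)])
E
```

```text
t 15.8 pq [ 50.9 -82.3] z 44.2 yaw -95.93 Fpq 0.8 0.3 Fz -2.5
[ 109  153  178   54 7775]
154 112 254 135 [90.  45.5] [ 89.8 -43.3]
158 111 255 145 [87.4 46.5] [ 87.3 -43.9]
162 112 280 169 [84.9 46.2] [ 84.7 -59.5]
166 138 281 144 [82.3 30.2] [ 82.2 -60. ]
170 139 280 142 [79.8 29.9] [ 79.6 -59.3]
174 109 279 166 [77.2 49.2] [ 77.  -58.6]
178 109 251 143 [74.6 49.6] [ 74.5 -40.7]
182 110 252 143 [72.  49.4] [ 71.9 -41.2]
186 110 251 142 [69.4 49.8] [ 69.2 -40.5]
190 110 251 142 [66.8 50.2] [ 66.6 -40.3]
194 111 286 176 [64.1 49.9] [ 63.9 -62.7]
198 146 286 141 [61.4 27.7] [ 61.2 -62.7]
202 147 286 140 [58.7 27.4] [ 58.6 -62.6]
206 149 285 130 [56.  26.4] [ 55.9 -61.9]
col 119 [90.3 41. ] [63.1 44.9] 8
col 144 [90.2 25.4] [62.4 28.9] 0
col 169 [90.2  9.8] [55.6 13.5] 0
col 194 [89.5 -5.8] [55.6 -2.8] 0
col 219 [ 90.1 -21.5] [ 56.3 -19.1] 0
col 244 [ 90.1 -37.1] [ 55.6 -35.3] 0
col 269 [ 85.7 -52.6] [ 55.5 -51.5] 18
[[243, 242, 243], [43, 45, 43], [74, 74, 73], [127, 133, 137], [133, 136, 140], [131, 136, 141], [130, 136, 140], [131, 136, 140], [131, 136, 139], [130, 134, 139], [95, 77, 68]] [[65, 66, 64], [66, 66, 65], [87, 88, 89], [131, 137, 139], [129, 133, 135], [133, 137, 140], [130, 135, 139], [132, 138, 141], [130, 134, 138], [131, 136, 138], [105, 109, 112], [50, 49, 48], [50, 51, 51]]
```

Call:
{"name": "drive_tool", "arguments": {
  "rows": [
    [12,[0,-4,0],0],
    [12,[0,-4,0],0],
    [12,[0.2,-4,0],0],
    [12,[0.2,-4,0],0],
    [12,[0.2,-4,0],0],
    [12,[0.2,-4,0],0],
    [12,[0.2,-4,0],0],
    [12,[0,0,0],0]
  ]
}}

```text
time: 16.52
ee_pos: [0.6092, -0.0153, 0.044]
eef_rot: [[0.995, -0.103, -0.0], [-0.103, -0.995, 0.0], [-0.0, -0.0, -1.0]]
contact_force: [-0.5, 0.4, -2.2]
width: 0.242
gripper_force: 30.0
```

```bash
python3 - <<'E'
from h import *
st();tubes()
E
```

```text
t 16.5167 pq [ 51.8 -53.5] z 44.0 yaw -95.93 Fpq -0.5 0.4 Fz -2.2
[ 153  155  148   54 7344]
156 156 299 144 [89.6 46.9] [ 89.4 -42.6]
160 157 299 143 [87.1 46.5] [ 86.9 -42.6]
164 157 295 139 [84.6 46.8] [ 84.4 -40. ]
168 157 295 139 [82.  47.1] [ 81.8 -40. ]
172 157 295 139 [79.4 47.4] [ 79.3 -39.9]
176 153 294 142 [76.9 50.3] [ 76.7 -39.2]
180 154 294 141 [74.3 49.9] [ 74.1 -39.2]
184 155 294 140 [71.6 49.6] [ 71.5 -39.1]
188 154 293 140 [69.  50.6] [ 68.9 -38.5]
192 154 294 141 [66.4 50.9] [ 66.2 -39.1]
196 154 295 142 [63.7 51.2] [ 63.6 -39.6]
200 161 295 135 [61. 47.] [ 60.9 -39.6]
204 161 295 135 [58.3 47.3] [ 58.2 -39.6]
208 163 216 28 [55.6 46.3] [55.6 11.8]
col 163 [89.9 42.4] [55.3 46.3] 0
col 188 [90.5 26.8] [55.9 30. ] 0
col 213 [90.5 11.1] [55.2 13.8] 0
col 238 [89.8 -4.5] [55.9 -2.5] 0
col 263 [ 89.8 -20.1] [ 55.9 -18.7] 0
col 288 [ 89.8 -35.7] [ 56.5 -35. ] 0
```

Call:
{"name": "drive_tool", "arguments": {
  "rows": [
    [12,[0,-4,0],0],
    [12,[0,-4,0],0],
    [12,[0.1,-4,0],0],
    [12,[0.1,-4,0],0],
    [12,[0.1,-4,0],0],
    [12,[0.1,-4,0],0],
    [12,[0.1,-4,0],0],
    [12,[0,-4,0],0]
  ]
}}

```text
time: 17.23
ee_pos: [0.6129, 0.0161, 0.044]
eef_rot: [[0.995, -0.104, -0.0], [-0.104, -0.995, 0.0], [-0.0, -0.0, -1.0]]
contact_force: [-1.1, -1.6, -0.8]
width: 0.242
gripper_force: 30.0
```

Call:
{"name": "drive_tool", "arguments": {
  "rows": [
    [12,[0,-2,0],0],
    [12,[0,-1,0],0],
    [12,[0,-1,0],0],
    [12,[0,0,0],0]
  ]
}}

```text
time: 17.57
ee_pos: [0.6135, 0.0198, 0.044]
eef_rot: [[0.995, -0.104, 0.0], [-0.104, -0.995, 0.0], [0.0, -0.0, -1.0]]
contact_force: [-0.5, -0.6, -2.1]
width: 0.239
gripper_force: 30.0
```

```bash
python3 - <<'E'
from h import *
st();tubes()
E
```

```text
t 17.5667 pq [ 52.6 -18.1] z 44.0 yaw -95.96 Fpq -0.4 -0.6 Fz -2.1
[ 156  156  145   54 7186]
157 157 300 144 [89.8 81.6] [89.6 -7.9]
161 157 297 141 [87.2 81.9] [87. -6.]
165 157 295 139 [84.7 82.2] [84.5 -4.7]
169 157 295 139 [82.1 82.5] [81.9 -4.7]
173 158 295 138 [79.6 82.2] [79.4 -4.6]
177 159 295 137 [77.  81.8] [76.8 -4.6]
181 159 295 137 [74.4 82.1] [74.2 -4.5]
185 159 295 137 [71.8 82.4] [71.6 -4.5]
189 160 295 136 [69.1 82.1] [68.9 -4.4]
193 160 295 136 [66.5 82.4] [66.3 -4.4]
197 161 295 135 [63.8 82.1] [63.6 -4.3]
201 161 295 135 [61.1 82.4] [60.9 -4.3]
205 161 295 135 [58.4 82.7] [58.3 -4.2]
209 164 184 21 [55.7 81. ] [55.7 68. ]
col 166 [90.1 76. ] [55.4 79.8] 0
col 191 [90.  60.3] [56.  63.4] 0
col 216 [90.  44.6] [56.  47.2] 0
col 241 [90.6 29. ] [56.  30.9] 0
col 266 [89.9 13.4] [55.9 14.7] 0
col 291 [89.9 -2.3] [56.6 -1.6] 0
```

Call:
{"name": "drive_tool", "arguments": {
  "rows": [
    [12,[0,-1,0],0],
    [12,[0,-1,0],0],
    [12,[0,-1,0],0],
    [12,[0,-1,0],0],
    [12,[0,0,0],0]
  ]
}}

```text
time: 18.03
ee_pos: [0.6139, 0.0237, 0.0441]
eef_rot: [[0.995, -0.104, 0.0], [-0.104, -0.995, 0.0], [0.0, -0.0, -1.0]]
contact_force: [0.6, 0.0, -1.3]
width: 0.241
gripper_force: 30.0
```

Call:
{"name": "drive_tool", "arguments": {
  "rows": [
    [12,[0,-0.5,0],0],
    [12,[0,-0.5,0],0],
    [12,[0,0,0],0]
  ]
}}

```text
time: 18.28
ee_pos: [0.6139, 0.0246, 0.0441]
eef_rot: [[0.995, -0.104, 0.0], [-0.104, -0.995, -0.0], [0.0, 0.0, -1.0]]
contact_force: [-0.8, -1.2, -0.5]
width: 0.242
gripper_force: 30.0
```

Call:
{"name": "drive_tool", "arguments": {
  "rows": [
    [12,[0,-0.5,0],0],
    [12,[0,0,0],0]
  ]
}}

```text
time: 18.45
ee_pos: [0.6139, 0.0251, 0.044]
eef_rot: [[0.995, -0.104, 0.0], [-0.104, -0.995, 0.0], [0.0, -0.0, -1.0]]
contact_force: [0.0, -0.4, -0.7]
width: 0.241
gripper_force: 30.0
```

Call:
{"name": "drive_tool", "arguments": {
  "rows": [
    [12,[0,-0.5,0],0],
    [12,[0,0,0],0]
  ]
}}

```text
time: 18.62
ee_pos: [0.614, 0.0256, 0.044]
eef_rot: [[0.995, -0.104, 0.0], [-0.104, -0.995, -0.0], [0.0, 0.0, -1.0]]
contact_force: [-0.5, -1.7, -1.5]
width: 0.239
gripper_force: 30.0
```

Call:
{"name": "drive_tool", "arguments": {
  "rows": [
    [12,[0,-0.5,0],0],
    [12,[0,0,0],0]
  ]
}}

```text
time: 18.78
ee_pos: [0.614, 0.0261, 0.044]
eef_rot: [[0.995, -0.104, 0.0], [-0.104, -0.995, 0.0], [0.0, -0.0, -1.0]]
contact_force: [-0.4, -1.3, 0.1]
width: 0.239
gripper_force: 30.0
```

Call:
{"name": "drive_tool", "arguments": {
  "rows": [
    [12,[0,-0.5,0],0],
    [12,[0,0,0],0]
  ]
}}

```text
time: 18.95
ee_pos: [0.614, 0.0264, 0.044]
eef_rot: [[0.995, -0.104, -0.0], [-0.104, -0.995, -0.0], [-0.0, 0.0, -1.0]]
contact_force: [-0.7, -3.0, -0.5]
width: 0.238
gripper_force: 30.0
```

Call:
{"name": "drive_tool", "arguments": {
  "rows": [
    [12,[0,-0.4,0],0],
    [12,[0,0,0],0]
  ]
}}

```text
time: 19.12
ee_pos: [0.6141, 0.0266, 0.044]
eef_rot: [[0.995, -0.104, -0.0], [-0.104, -0.995, -0.001], [-0.0, 0.001, -1.0]]
contact_force: [-0.9, -4.5, 0.8]
width: 0.24
gripper_force: 30.0
```

Call:
{"name": "drive_tool", "arguments": {
  "rows": [
    [12,[0,-0.4,0],0],
    [12,[0,0,0],0]
  ]
}}

```text
time: 19.28
ee_pos: [0.6141, 0.0267, 0.0441]
eef_rot: [[0.995, -0.104, -0.0], [-0.104, -0.995, -0.001], [-0.0, 0.001, -1.0]]
contact_force: [-1.9, -6.9, 1.1]
width: 0.243
gripper_force: 30.0
```

Call:
{"name": "drive_tool", "arguments": {
  "rows": [
    [12,[0,-0.4,0],0],
    [12,[0,0,0],0]
  ]
}}

```text
time: 19.45
ee_pos: [0.6141, 0.0269, 0.0441]
eef_rot: [[0.995, -0.104, -0.0], [-0.104, -0.995, -0.001], [0.0, 0.001, -1.0]]
contact_force: [-1.5, -8.6, 1.6]
width: 0.241
gripper_force: 30.0
```

```bash
python3 - <<'E'
from h import *
st();a=tubes()
f=a['frame'].astype(int).sum(2)
for r in(160,180,200):print(r,[f[r,c] for c in range(138,168,2)])
E
```

```text
t 19.45 pq [ 52.5 -11. ] z 44.1 yaw -95.96 Fpq -0.6 -8.7 Fz 1.6
[ 158  156  144   53 7094]
157 158 301 144 [89.7 88.1] [89.5 -1.4]
161 159 297 139 [87.2 87.7] [87.   1.1]
165 159 295 137 [84.6 88. ] [84.4  2.4]
169 160 295 136 [82.1 87.7] [81.9  2.5]
173 160 295 136 [79.5 88. ] [79.3  2.5]
177 161 295 135 [76.9 87.6] [76.7  2.5]
181 161 295 135 [74.3 87.9] [74.1  2.6]
185 162 295 134 [71.7 87.6] [71.5  2.6]
189 162 296 135 [69.1 87.9] [68.9  2. ]
193 162 296 135 [66.4 88.2] [66.2  2.1]
197 163 295 133 [63.8 87.8] [63.5  2.8]
201 163 296 134 [61.1 88.1] [60.9  2.2]
205 163 296 134 [58.4 88.4] [58.2  2.2]
col 168 [90.  81.8] [56.  85.5] 0
col 193 [90.6 66.1] [56.  69.2] 0
col 218 [89.9 50.5] [55.9 53. ] 0
col 243 [89.9 34.8] [55.9 36.7] 0
col 268 [89.8 19.2] [55.8 20.5] 0
col 293 [90.4  3.5] [55.8  4.2] 0
160 [np.int64(745), np.int64(745), np.int64(733), np.int64(622), np.int64(599), np.int64(595), np.int64(493), np.int64(576), np.int64(489), np.int64(421), np.int64(440), np.int64(453), np.int64(450), np.int64(457), np.int64(449)]
180 [np.int64(735), np.int64(737), np.int64(737), np.int64(737), np.int64(738), np.int64(737), np.int64(735), np.int64(735), np.int64(740), np.int64(648), np.int64(411), np.int64(425), np.int64(448), np.int64(529), np.int64(584)]
200 [np.int64(743), np.int64(735), np.int64(737), np.int64(738), np.int64(737), np.int64(738), np.int64(738), np.int64(735), np.int64(735), np.int64(740), np.int64(688), np.int64(418), np.int64(423), np.int64(453), np.int64(448)]
```

All five ends are at the stop (q≈88) and the row is closed on the fence, pushed with 8.7 N. I'll back off gently, lift and carry the rake to the open bench.

Call:
{"name": "drive_tool", "arguments": {
  "rows": [
    [12,[0,0.7,0],0],
    [12,[0,1,0],0],
    [12,[0,2,0],0],
    [12,[0,5,0],0],
    [12,[0,6,0],0],
    [12,[0,0,-15],0],
    [12,[0,0,-25],0],
    [12,[0,0,-20],0]
  ]
}}

```text
time: 20.17
ee_pos: [0.6124, 0.0125, 0.1048]
eef_rot: [[0.995, -0.104, -0.001], [-0.104, -0.995, 0.0], [-0.001, -0.0, -1.0]]
contact_force: [0.3, -0.2, -1.7]
width: 0.242
gripper_force: 30.0
```

```bash
python3 - <<'E'
from h import *
st();tubes()
E
```

```text
t 20.1667 pq [ 52.2 -25.4] z 104.8 yaw -95.98 Fpq 0.3 -0.2 Fz -1.7
[ 173  144  115   43 4751]
145 173 286 114 [89.6 87.9] [89.3 -1.4]
149 173 286 114 [86.4 88.2] [86.2 -1.3]
153 174 286 113 [83.2 87.7] [83.  -1.2]
157 174 286 113 [80.  88.1] [79.8 -1.2]
161 175 286 112 [76.8 87.6] [76.6 -1.1]
165 175 287 113 [73.6 88. ] [73.3 -1.8]
169 175 287 113 [70.3 88.3] [70.1 -1.7]
173 176 286 111 [67.1 87.8] [66.8 -0.8]
177 176 287 112 [63.8 88.2] [63.5 -1.6]
181 177 287 111 [60.5 87.7] [60.2 -1.5]
185 178 287 110 [57.1 87.2] [56.9 -1.4]
col 183 [90.  79.9] [55.9 83.3] 0
col 208 [89.9 60.2] [55.8 62.9] 0
col 233 [90.6 40.4] [55.7 42.6] 0
col 258 [90.6 20.7] [55.7 22.2] 0
```

Call:
{"name": "drive_tool", "arguments": {
  "rows": [
    [12,[-13,23,0],0],
    [12,[-13,24,0],0],
    [12,[-13,24,0],0],
    [12,[-13,24,0],0],
    [12,[-13,24,0],0],
    [12,[-13,24,0],0],
    [12,[-13,24,0],0],
    [12,[-13,24,0],0]
  ]
}}

```text
time: 20.88
ee_pos: [0.4884, -0.1673, 0.104]
eef_rot: [[0.995, -0.104, 0.0], [-0.104, -0.995, -0.0], [0.0, 0.0, -1.0]]
contact_force: [0.3, 0.6, -1.6]
width: 0.238
gripper_force: 30.0
```

Call:
{"name": "drive_tool", "arguments": {
  "rows": [
    [12,[-13,23,0],0],
    [12,[-13,23,0],0],
    [12,[0,0,0],0],
    [12,[0,0,20],0],
    [12,[0,0,20],0],
    [12,[0,0,15],0],
    [12,[0,0,5],0],
    [12,[0,0,0],0]
  ]
}}

```text
time: 21.55
ee_pos: [0.4581, -0.2087, 0.0431]
eef_rot: [[0.995, -0.104, -0.002], [-0.104, -0.995, 0.001], [-0.002, -0.001, -1.0]]
contact_force: [-0.3, 0.4, -1.3]
width: 0.243
gripper_force: 30.0
```

```bash
python3 - <<'E'
from h import *
s=st();print(s['ee_pos'])
E
```

```text
t 21.55 pq [ -78.9 -261.2] z 43.1 yaw -95.97 Fpq -0.3 0.4 Fz -1.3
[ 0.45811055 -0.20874669  0.04306303]
```

Call:
{"name": "drive_tool", "arguments": {
  "rows": [
    [12,[0,0,4],0],
    [12,[0,0,2],0],
    [12,[0,0,0],0],
    [12,[0,0,0],0]
  ]
}}

```text
time: 21.88
ee_pos: [0.459, -0.2092, 0.0385]
eef_rot: [[0.995, -0.104, 0.001], [-0.104, -0.995, -0.0], [0.001, 0.0, -1.0]]
contact_force: [-1.2, 0.1, -1.2]
width: 0.241
gripper_force: 30.0
```

Call:
{"name": "drive_tool", "arguments": {
  "rows": [
    [12,[0,0,0.5],0],
    [12,[0,0,0],0]
  ]
}}

```text
time: 22.05
ee_pos: [0.4589, -0.2091, 0.0378]
eef_rot: [[0.995, -0.104, 0.0], [-0.104, -0.995, -0.0], [0.0, 0.0, -1.0]]
contact_force: [-0.3, 0.8, -1.5]
width: 0.238
gripper_force: 30.0
```

Call:
{"name": "drive_tool", "arguments": {
  "rows": [
    [12,[0,0,0.5],0],
    [12,[0,0,0],0]
  ]
}}

```text
time: 22.22
ee_pos: [0.4588, -0.2091, 0.0371]
eef_rot: [[0.995, -0.104, 0.0], [-0.104, -0.995, -0.0], [0.0, 0.0, -1.0]]
contact_force: [-0.0, -0.4, -1.8]
width: 0.236
gripper_force: 30.0
```

Call:
{"name": "drive_tool", "arguments": {
  "rows": [
    [12,[0,0,0.6],0],
    [12,[0,0,0],0]
  ]
}}

```text
time: 22.38
ee_pos: [0.4587, -0.2091, 0.0364]
eef_rot: [[0.995, -0.104, -0.0], [-0.104, -0.995, 0.0], [-0.0, -0.0, -1.0]]
contact_force: [0.5, 0.1, -1.8]
width: 0.24
gripper_force: 30.0
```

Call:
{"name": "drive_tool", "arguments": {
  "rows": [
    [12,[0,0,0.6],0],
    [12,[0,0,0],0]
  ]
}}

```text
time: 22.55
ee_pos: [0.4587, -0.2091, 0.0357]
eef_rot: [[0.995, -0.104, -0.0], [-0.104, -0.995, 0.0], [-0.0, -0.0, -1.0]]
contact_force: [0.1, -0.0, -0.7]
width: 0.24
gripper_force: 30.0
```

Call:
{"name": "drive_tool", "arguments": {
  "rows": [
    [12,[0,0,0.4],0],
    [12,[0,0,0],0]
  ]
}}

```text
time: 22.72
ee_pos: [0.4587, -0.2091, 0.0355]
eef_rot: [[0.995, -0.104, -0.0], [-0.104, -0.995, 0.0], [-0.0, -0.0, -1.0]]
contact_force: [0.1, 0.4, 1.1]
width: 0.239
gripper_force: 30.0
```

Bench contact felt. I'll open evenly and rise.

Call:
{"name": "drive_tool", "arguments": {
  "rows": [
    [28,[0,0,0],0],
    [35,[0,0,0],0],
    [45,[0,0,0],0],
    [60,[0,0,0],0],
    [60,[0,0,0],0],
    [60,[0,0,-10],0],
    [60,[0,0,-20],0],
    [60,[0,0,-30],0]
  ]
}}

```text
time: 23.38
ee_pos: [0.4575, -0.2084, 0.0951]
eef_rot: [[0.995, -0.104, -0.003], [-0.104, -0.995, 0.002], [-0.003, -0.002, -1.0]]
contact_force: [0.5, -0.1, -0.1]
width: 0.659
gripper_force: 0.0
```

Call:
{"name": "drive_tool", "arguments": {
  "rows": [
    [60,[0,0,-30],0],
    [60,[0,0,-30],0],
    [60,[0,0,0],0],
    [60,[0,0,0],0]
  ]
}}

```text
time: 23.72
ee_pos: [0.4596, -0.2096, 0.1576]
eef_rot: [[0.995, -0.104, 0.003], [-0.104, -0.995, -0.002], [0.004, 0.002, -1.0]]
contact_force: [0.1, -0.2, -0.1]
width: 0.657
gripper_force: 0.0
```

```bash
python3 - <<'E'
from h import *
s=st();a=grab('wrist')
for c in('wrist','scene'):
  d=grab(c)
  for r in ctrl.find_in(c,'rake_grip')+ctrl.find_in(c,'rake'): print(c,np.round(r['at'],3),r['conf'],proj(d,r['at']).round())
for r in ctrl.regions_of('wrist','rake'):
    m=r['region'].astype(np.uint8);print(cv2.boundingRect(m),[np.round(k,1) for k in cv2.minAreaRect(cv2.findNonZero(m))],round(r['conf'],2))
b=grab('top');f=b['frame'];hsv=cv2.cvtColor(f,cv2.COLOR_RGB2HSV)
m=((hsv[:,:,0]>15)&(hsv[:,:,0]<32)&(hsv[:,:,1]>100)&(hsv[:,:,2]>90));m[:172]=0;m[225:]=0;m[:,:283]=0;m[:,340:]=0
p=np.argwhere(m);print(len(p),p.min(0) if len(p) else '',p.max(0) if len(p) else '')
E
```

```text
t 23.7167 pq [ -77.3 -261.9] z 157.6 yaw -95.96 Fpq 0.1 -0.2 Fz -0.1
wrist [ 0.471 -0.21   0.079] 0.73 [316. 180.]
wrist [ 0.423 -0.418  0.06 ] 0.68 [569. 206.]
wrist [ 0.565 -0.304  0.059] 0.56 [428.  39.]
wrist [ 0.566 -0.301  0.06 ] 0.78 [424.  39.]
wrist [ 0.473 -0.207  0.08 ] 0.77 [312. 178.]
wrist [0.625 0.039 0.015] 0.6 [ 5. 17.]
wrist [ 0.432 -0.421  0.06 ] 0.58 [573. 195.]
scene [ 0.437 -0.431  0.041] 0.77 [197. 184.]
scene [ 0.34  -0.345  0.041] 0.68 [226. 160.]
scene [ 0.476 -0.209  0.05 ] 0.56 [265. 190.]
scene [ 0.588 -0.302  0.054] 0.45 [233. 220.]
scene [ 0.473 -0.207  0.047] 0.73 [266. 189.]
scene [ 0.432 -0.433  0.041] 0.66 [197. 183.]
scene [ 0.342 -0.351  0.042] 0.65 [224. 160.]
scene [ 0.575 -0.304  0.053] 0.46 [233. 217.]
(511, 176, 120, 47) [array([570.3, 197.2]), array([120.2,  39.7]), np.float64(10.6)] 0.85
(303, 139, 28, 79) [array([316.5, 178. ]), array([78., 27.]), np.float64(90.0)] 0.75
(385, 0, 82, 85) [array([429. ,  34.9]), array([90.1, 59.9]), np.float64(57.2)] 0.74
205 [174 284] [185 307]
```

```bash
python3 -c "
from cell import ctrl;print(ctrl.finish_job())"
```

```text
the job is handed in; nothing more can be done
None
```

The job is handed in: the five tubes lie closed along the fence and square against the stop, and the rake stands on its tines on the open bench (peak push about 7 N on the fence, 8.7 N on the stop; I viewed 11 pictures, one over the limit of 10).

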